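Find and flag the loose vessel cap

ROBOT

A 7-joint arm with a two-finger parallel gripper is mounted at the origin on a cart in front of the work surface, level with it; the furniture and walls round the work are solid. World frame = base frame: x ahead of the robot, y to its left, z up, the work surface at z = 0. Lengths are in m, angles in rad, forces in N, time in s.
With the tool pointing down it reaches from about 0.4 to 0.85 m from the base axis. Payload 10.4 kg.
Tool frame: the origin (TCP) lies at the very end of the fingers, on their centre line; the grasp point (between the pads) lies r.tcp_to_grasp behind it (r.tcp_to_grasp is the distance from the TCP to the grasp point, in m); z points along the fingers, y is the line along which they close (so a half turn about z gives the same grasp; the last joint's range is limited). The gripper opens to 87 mm and grips with 3 to 60 N. Pads are 19 mm wide; open, the fingers measure 117 mm over their backs; the gripper's body (75 mm by 190 mm) begins 51 mm behind the grasp point.
Start: joints at [-1.142, 0.332, -0.065, 1.46, 0.022, 1.35, -0.088], TCP at [0.273, 0.562, 0.183] pointing down, gripper open.
Joint ranges: [-2.6, 2.6], [-0.5, 2.12], [-1.47, 1.34], [0.16, 2.42], [-1.27, 4.41], [0.06, 2.06], [-2.6, 2.6]. Speed limits (rad/s): [2.22, 2.22, 2.79, 2.79, 3.14, 3.14, 3.14].

INTERFACE

Orientations are given as a unit quaternion [x, y, z, w].
In Python, from bench import monitor, cams, ticket, r gives the robot as it stands.
- The arm moves only by the shell command python3 -m crank 'ROWS' [OPENING] [FORCE]. ROWS is a JSON object whose one key "steps" holds a list of rows, each a list of 2 entries, a list of its own where there are three numbers: the shift along the world's x, y, z in units of 25 mm (1.0 is 25 mm), then the turn, a rotation vector about the world's x, y, z in units of 5 degrees (1.0 is 5 degrees). In form: {"steps": [[[x, y, z], [ax, ay, az]], ...]}. A call has 1 to 10 rows; each row shifts and turns the commanded pose from where the row before left it; what a row does not reach is not made up. A row lasts 1/12 s, in which the tool goes at most 41.7 mm and 7.16 degrees, less where a joint would pass 70% of its speed; a pose out of reach is approached as far as the arm can. A call is refused whole if a number of a shift passes 1 or a number of a turn 1, either way. A call with a gripper value outside its range is refused whole. OPENING is the finger opening in mm, from 0 to 87, set as the call begins (- or left out, the last holds). The fingers move at their own pace and stop on an object; FORCE is the grip in N (left out, the last holds). Time passes only in rows, so rows that do not move let the fingers close. It gives the time, the measured TCP pose, the force, the opening and the grip force at its end, in the units of the state.
- monitor.read_state(): the state, without advancing time (a new reading comes with each control period).
- cams.camera(name): name is "scene" or "top" or "wrist"; returns a dict with "pixels" (420x560x3 uint8, blue, green, red), "z_map" (420x560 float32, m along the optical axis (not along the pixel's ray), 0 where there is no reading), "vfov" (degrees; the focal length in pixels is half the picture's height over the tangent of half this angle, whatever the lens; pixels are square), "cx", "cy" (the principal point, pixels), "T" (4x4, takes a point from camera to world coordinates). Camera axes: x right, y up, looking along -z (the intrinsics and any distortion apply to the point x, -y, -z); pixel columns grow to the right and rows downward; lengths in m; the calibration is good to about 2 mm. A picture is of the moment at which its call begins.
- ticket.close_job(): hands the job in; it is judged then, once.
The state is a dict: "time": time; "joint_positions": joint angles; "joint_vel": joint speeds; "joint_torque": joint torques, N m; "ee_pos": TCP position; "eef_rot": TCP orientation; "ft_force": force on the tool from outside, world axes, zero at the start; "torque": the same for the moment, N m; "width": finger opening in m; "grip_force": force on a finger pad.
Only numpy, scipy, OpenCV 4.12 (cv2) and the standard library are available. Lean on these libraries where they do the work, as an engineer would, in place of code of your own. Each camera call takes 0.05 s, during which the arm holds its last target. There are 200 camera calls.

TASK

One of the three pressure vessels was not tightened, and you can only tell by feel: push on the ends of the handles in the opening direction (counterclockwise from above), never harder than about 15 N, until you find the cap that gives way, turn that one open by about 20 degrees and leave it so; the tight caps stay as they are. Then stand the red marker upright in the black cup in front of the loose vessel.

Things in the scene. Friction and masses are not known exactly. Their poses are not given: they have to be found in the camera images.
- vessel_1: small steel pressure vessel with a blue band, fixed to the bench on a grey foot plate (136 x 100 x 10 mm); all three look the same. White ribbed screw cap (60 mm across, top at 71 mm) with a steel crossbar handle on it. Origin on the upright axis at bench level; x points from its black cup to the vessel, z up
- cap_1 (a joint): cap angle, rad: 0 as found (its stop), grows counterclockwise from above (opening), stays where left. Bar 110 x 12 mm, along the vessel's y at 0, 76 to 94 mm above the bench (screw head to 97), air under its ends. The bar springs on the cap: 15 N at an end bends it 0.05 rad, and back. Pushed 45 mm from the axis, a tight cap holds beyond 30 N, the loose one gives at about 3 N
- push_1 (a point): point inside the handle bar, mid-thickness, 85 mm above the bench, 45 mm from the axis towards the vessel's -y (at joint 0); pushing here along the vessel's +x turns the cap open
- socket_1 (a point): centre of the inner floor of this vessel's round black marker cup, 12 mm above the bench, 60 mm from the axis on its -x side; inner diameter 36 mm, outer 44 mm, rim 6 mm above this floor
- vessel_2: small steel pressure vessel with a blue band, fixed to the bench on a grey foot plate (136 x 100 x 10 mm); all three look the same. White ribbed screw cap (60 mm across, top at 71 mm) with a steel crossbar handle on it. Origin on the upright axis at bench level; x points from its black cup to the vessel, z up
- cap_2 (a joint): cap angle, rad: 0 as found (its stop), grows counterclockwise from above (opening), stays where left. Bar 110 x 12 mm, along the vessel's y at 0, 76 to 94 mm above the bench (screw head to 97), air under its ends. The bar springs on the cap: 15 N at an end bends it 0.05 rad, and back. Pushed 45 mm from the axis, a tight cap holds beyond 30 N, the loose one gives at about 3 N
- push_2 (a point): point inside the handle bar, mid-thickness, 85 mm above the bench, 45 mm from the axis towards the vessel's -y (at joint 0); pushing here along the vessel's +x turns the cap open
- socket_2 (a point): centre of the inner floor of this vessel's round black marker cup, 12 mm above the bench, 60 mm from the axis on its -x side; inner diameter 36 mm, outer 44 mm, rim 6 mm above this floor
- vessel_3: small steel pressure vessel with a blue band, fixed to the bench on a grey foot plate (136 x 100 x 10 mm); all three look the same. White ribbed screw cap (60 mm across, top at 71 mm) with a steel crossbar handle on it. Origin on the upright axis at bench level; x points from its black cup to the vessel, z up
- cap_3 (a joint): cap angle, rad: 0 as found (its stop), grows counterclockwise from above (opening), stays where left. Bar 110 x 12 mm, along the vessel's y at 0, 76 to 94 mm above the bench (screw head to 97), air under its ends. The bar springs on the cap: 15 N at an end bends it 0.05 rad, and back. Pushed 45 mm from the axis, a tight cap holds beyond 30 N, the loose one gives at about 3 N
- push_3 (a point): point inside the handle bar, mid-thickness, 85 mm above the bench, 45 mm from the axis towards the vessel's -y (at joint 0); pushing here along the vessel's +x turns the cap open
- socket_3 (a point): centre of the inner floor of this vessel's round black marker cup, 12 mm above the bench, 60 mm from the axis on its -x side; inner diameter 36 mm, outer 44 mm, rim 6 mm above this floor
- flag: red plastic marker like a pawn, 72 mm tall, 60 g, standing loose on the bench: foot 28 mm across, stem 10 to 12 mm, round knob 20 mm across from 55 to 68 mm above its underside. Origin at the centre of the underside, z up

How it is judged:
By the outcome, as a careful person would: the job done as asked, in the order asked, and still so for the second after the job is handed in, with the robot touching nothing.
It also fails if it takes over 64 s, if anything falls off the work surface, if the arm or the gripper's body presses on something with over 40 N, if the wrist force passes 120 N, or if a joint passes its speed limit or range.

## Working session

There is one attempt and no reset: what is moved stays moved. The work goes in short steps, Python scripts to look and compute and a shell command to move; the robot and the scene stay as the last step left them, time stands still between calls to the robot, and variables do not carry over. Pictures are saved under pics/ and viewed, at most 10 in all, crops included, and the job is handed in when it is done.

```bash
ls; mkdir -p pics; cat > h.py <<'E'
import numpy as np, cv2
from bench import monitor, cams, ticket, r
def K(c):
    f=c["pixels"].shape[0]/2/np.tan(np.radians(c["vfov"])/2); return f,c["cx"],c["cy"]
def cloud(c):
    f,cx,cy=K(c); z=c["z_map"]; v,u=np.mgrid[:z.shape[0],:z.shape[1]]
    P=np.stack([(u-cx)/f*z,-(v-cy)/f*z,-z,np.ones_like(z)],-1)
    return (P@c["T"].T)[...,:3]
E
python3 - <<'E'
from h import *
print(monitor.read_state(), r.tcp_to_grasp)
for n in ("top","scene"):
    c=cams.camera(n); cv2.imwrite(f"pics/{n}0.png",c["pixels"]); print(n,[k for k in c],c["vfov"],c["cx"],c["cy"],c["T"].round(3).tolist())
    np.savez(f"{n}0.npz",**{k:v for k,v in c.items()})
E
```

```text
pics
{'time': 0.0, 'joint_positions': array([-1.14161476,  0.33287755, -0.06467612,  1.4609617 ,  0.02159261,
        1.34993052, -0.08849781]), 'joint_vel': array([-0.00035883,  0.00187388, -0.00065723, -0.0018968 , -0.00017437,
       -0.00133996,  0.00099024]), 'joint_torque': array([-2.21406881e-04, -6.23246670e+01,  2.44516321e-02, -3.89902246e+01,
       -6.14904100e-02,  3.98831209e-02,  1.29953960e-04]), 'ee_pos': array([0.27267174, 0.56186416, 0.18204067]), 'eef_rot': array([ 2.23974835e-01,  9.74594646e-01, -7.29355379e-04, -1.30973497e-04]), 'ft_force': array([-0.13706284, -0.06111407,  0.68531985]), 'torque': array([ 0.06065699, -0.01450068,  0.00577299]), 'grip_force': 0.0, 'width': 0.0869371398775073} 0.0187
top ['pixels', 'z_map', 'vfov', 'cx', 'cy', 'T'] 50.87138491462812 280.1930777792319 213.7962332326026 [[-0.006, 0.998, -0.062, 0.416], [-1.0, -0.006, 0.006, -0.064], [0.006, 0.062, 0.998, 1.349], [0.0, 0.0, 0.0, 1.0]]
scene ['pixels', 'z_map', 'vfov', 'cx', 'cy', 'T'] 46.32810871615635 285.7761368117235 202.65813752166136 [[0.683, 0.585, -0.437, -0.111], [-0.73, 0.538, -0.422, -0.672], [-0.012, 0.607, 0.794, 1.193], [0.0, 0.0, 0.0, 1.0]]
```

View pics/top0.png

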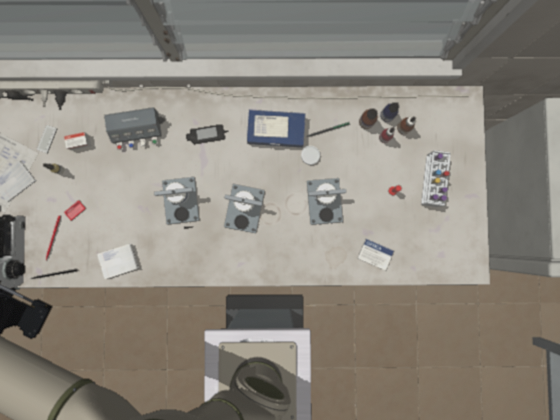

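View pics/scene0.png

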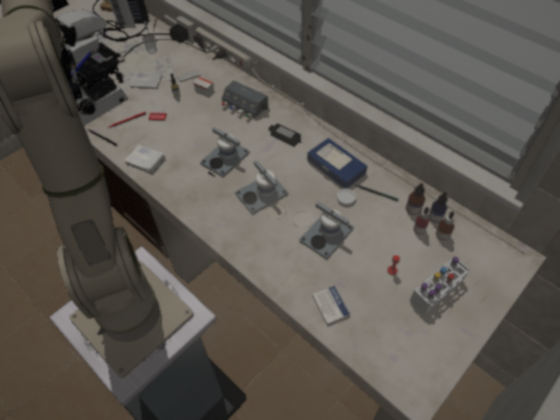

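Top view: three vessels at about (181,195), (245,205) and (325,198), each with its black cup below it. The red marker is at (395,190), next to a rack of small items.

```bash
python3 - <<'E'
from h import *
for n,seeds in (("top",[(181,195),(245,205),(325,198)]),):
    c=dict(np.load(f"{n}0.npz")); P=cloud(c); 
    for s in seeds:
        u,v=s; W=P[v-32:v+32,u-32:u+32].reshape(-1,3); px=c["pixels"][v-32:v+32,u-32:u+32].reshape(-1,3)
        b=W[(W[:,2]>.08)&(W[:,2]<.105)]; m=np.median(b,0)
        rc=cv2.minAreaRect(b[:,:2].astype(np.float32))
        pl=W[(W[:,2]>.005)&(W[:,2]<.018)]
        rp=cv2.minAreaRect(pl[:,:2].astype(np.float32))
        dk=W[(px.max(1)<50)&(W[:,2]<.03)]
        print(s,len(b),b.mean(0).round(3),np.round(rc[0],3),np.round(rc[1],3),round(rc[2],1),"z",b[:,2].min().round(3),b[:,2].max().round(3))
        print("  plate",len(pl),np.round(rp[0],3),np.round(rp[1],3),round(rp[2],1),"cup",len(dk),np.median(dk,0).round(4))
    hsv=cv2.cvtColor(c["pixels"],cv2.COLOR_BGR2HSV); 
    m=(((hsv[...,0]<8)|(hsv[...,0]>172))&(hsv[...,1]>150)&(hsv[...,2]>80))
    m[:, :385]=0; m[:,405:]=0; W=P[m]; print("flag",m.sum(),W.round(3)[::3].tolist())
E
```

```text
(181, 195) 179 [0.561 0.233 0.092] [0.561 0.233] [0.014 0.109] 6.0 z 0.081 0.099
  plate 975 [0.559 0.228] [0.187 0.19 ] 89.3 cup 0 [nan nan nan]
(245, 205) 168 [0.536 0.033 0.092] [0.536 0.033] [0.108 0.012] 78.5 z 0.08 0.101
  plate 1011 [0.532 0.037] [0.19  0.191] 1.0 cup 0 [nan nan nan]
(325, 198) 169 [ 0.557 -0.206  0.092] [ 0.557 -0.207] [0.013 0.11 ] 4.6 z 0.082 0.1
  plate 968 [ 0.547 -0.211] [0.191 0.195] 87.1 cup 0 [nan nan nan]
flag 23 [[0.575, -0.416, 0.071], [0.572, -0.419, 0.07], [0.569, -0.41, 0.073], [0.569, -0.419, 0.07], [0.574, -0.412, 0.01], [0.567, -0.42, 0.068], [0.565, -0.409, 0.007], [0.561, -0.415, 0.008]]
  return _methods._mean(a, axis=axis, dtype=dtype,
  ret = um.true_divide(
```

```bash
python3 -m crank '{"steps":[[[0.67,-0.94,0],[0,0,0.64]],[[0.67,-0.94,0],[0,0,0.64]],[[0.67,-0.94,0],[0,0,0.64]],[[0.67,-0.94,0],[0,0,0.64]],[[0.67,-0.94,0],[0,0,0.64]],[[0.67,-0.94,0],[0,0,0.64]],[[0.67,-0.94,0],[0,0,0.64]],[[0.67,-0.94,0],[0,0,0.64]],[[0.67,-0.94,0],[0,0,0.64]],[[0.67,-0.94,0],[0,0,0.64]]]}' 0 20
cat >> h.py <<'E'
V={"A":(.561,.233,6.0),"B":(.536,.033,-11.5),"C":(.557,-.206,4.6)}
from scipy.spatial.transform import Rotation as R
def tgt(name,px,py):
    x,y,a=V[name]; a=np.radians(a); c,s=np.cos(a),np.sin(a)
    return np.array([x+c*px-s*py,y+s*px+c*py])
def go(name,px,py,z):
    s=monitor.read_state(); d=np.r_[tgt(name,px,py),z]-s["ee_pos"]
    M=R.from_quat(s["eef_rot"]).as_matrix(); yaw=np.degrees(np.arctan2(M[1,1],M[0,1]))
    dy=(90+V[name][2]-yaw+90)%180-90
    print("t",round(s["time"],2),"pos",s["ee_pos"].round(4),"d units",(d/.025).round(2),"yaw",yaw.round(1),"turn units",round(dy/5,2),"tilt",M[:2,2].round(3),"F",s["ft_force"].round(2),"w",round(s["width"],4))
def local(name):
    s=monitor.read_state(); x,y,a=V[name]; a=np.radians(a); d=s["ee_pos"][:2]-[x,y]; F=s["ft_force"]
    print("t",round(s["time"],2),"local mm",np.round([1e3*(np.cos(a)*d[0]+np.sin(a)*d[1]),1e3*(-np.sin(a)*d[0]+np.cos(a)*d[1]),1e3*s["ee_pos"][2]],2),"F local",np.round([np.cos(a)*F[0]+np.sin(a)*F[1],-np.sin(a)*F[0]+np.cos(a)*F[1],F[2]],2))
E
python3 -c "
from h import *
go('A',-.028,-.045,.081)"
```

```text
time: 0.93
ee_pos: [0.4408, 0.326, 0.1826]
eef_rot: [-0.055, 0.998, -0.0, -0.0]
ft_force: [-0.3, -0.5, 0.4]
width: 0.0282
grip_force: 0.0
t 0.93 pos [0.4408 0.326  0.1826] d units [ 3.88 -5.63 -4.06] yaw 96.3 turn units -0.06 tilt [-0. -0.] F [-0.26 -0.52  0.37] w 0.0282
```

```bash
python3 -m crank '{"steps":[[[0.65,-0.94,0],[0,0,0]],[[0.65,-0.94,0],[0,0,0]],[[0.65,-0.94,0],[0,0,0]],[[0.65,-0.94,0],[0,0,0]],[[0.65,-0.94,0],[0,0,0]],[[0.63,-0.93,0],[0,0,0]],[[0,0,-1],[0,0,0]],[[0,0,-1],[0,0,0]],[[0,0,-1],[0,0,0]],[[0,0,-0.5],[0,0,0]]]}'
python3 - <<'E'
from h import *
go('A',-.028,-.045,.081); local('A')
c=cams.camera("wrist"); cv2.imwrite("pics/w1.png",c["pixels"]); 
E
```

```text
time: 1.77
ee_pos: [0.5357, 0.1858, 0.0921]
eef_rot: [-0.053, 0.999, -0.001, -0.002]
ft_force: [0.0, 0.6, -0.2]
width: 0.0001
grip_force: 0.0
t 1.77 pos [0.5357 0.1858 0.0921] d units [ 0.09 -0.02 -0.44] yaw 96.1 turn units -0.02 tilt [-0.004 -0.002] F [ 0.02  0.57 -0.22] w 0.0001
t 1.77 local mm [-30.11 -44.31  92.11] F local [ 0.08  0.57 -0.22]
```

View pics/w1.png

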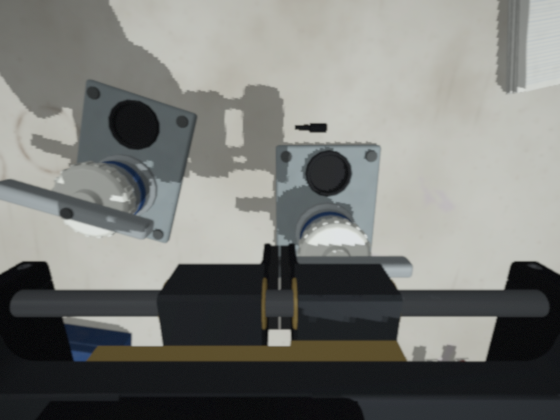

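Wrist view: closed fingertips at about (280,260), vessel A to their right with its bar at (400,267) and its cup at (328,172). Vessel B is at the left, around (120,180).

```bash
python3 -m crank '{"steps":[[[0,0,-0.42],[0,0,0]],[[0.2,0.02,0],[0,0,0]],[[0.2,0.02,0],[0,0,0]],[[0,0,0],[0,0,0]]]}' >/dev/null; python3 -c "
from h import *
local('A')"
python3 -m crank '{"steps":[[[0.04,0.004,0],[0,0,0]],[[0.04,0.004,0],[0,0,0]],[[0,0,0],[0,0,0]]]}' >/dev/null; python3 -c "
from h import *
local('A')"
python3 -m crank '{"steps":[[[0.04,0.004,0],[0,0,0]],[[0.04,0.004,0],[0,0,0]],[[0,0,0],[0,0,0]]]}' >/dev/null; python3 -c "
from h import *
local('A')"
```

```text
t 2.15 local mm [-16.53 -43.62  86.11] F local [-0.25  0.4  -0.77]
t 2.4 local mm [-15.89 -43.7   85.38] F local [ 1.37 -0.23 -0.36]
t 2.65 local mm [-14.16 -43.76  84.95] F local [-0.1   0.07 -0.5 ]
```

```bash
for i in 1 2 3; do python3 -m crank '{"steps":[[[0.04,0.004,0],[0,0,0]],[[0.02,0.002,0],[0,0,0]],[[0,0,0],[0,0,0]]]}' >/dev/null; python3 -c "
from h import *
local('A')"; done
```

```text
t 2.9 local mm [-12.7  -43.83  84.85] F local [-0.04  0.    0.35]
t 3.15 local mm [-11.16 -43.79  84.88] F local [-0.85 -0.55  0.03]
t 3.4 local mm [ -9.69 -43.85  84.85] F local [ 0.08 -0.13  0.66]
```

```bash
for i in 1 2 3; do python3 -m crank '{"steps":[[[0.03,0.003,0],[0,0,0]],[[0.02,0.002,0],[0,0,0]],[[0,0,0],[0,0,0]]]}' >/dev/null; python3 -c "
from h import *
local('A')"; done
```

```text
t 3.65 local mm [ -8.41 -43.81  84.87] F local [ 0.08 -0.2   0.3 ]
t 3.9 local mm [ -7.19 -43.79  84.86] F local [-0.09  0.04  0.04]
t 4.15 local mm [ -5.93 -43.83  84.87] F local [-0.76  0.35  0.53]
```

```bash
python3 - <<'E'
from h import *
a=cams.camera("wrist")["pixels"][180:360,160:430]; c=cams.camera("scene"); b=c["pixels"][110:190,180:300]
cv2.imwrite("pics/w2.png",np.hstack([cv2.resize(a,(450,300)),cv2.resize(b,(350,300))[:, :350]]))
P=cloud(c); S=P.reshape(-1,3)
k=(S[:,2]>.085)&(S[:,2]<.11)&(abs(S[:,0]-.56)<.06)&(abs(S[:,1]-.233)<.07); q=S[k]; print(k.sum(),q.mean(0).round(4),[np.round(x,3) for x in cv2.minAreaRect(q[:,:2].astype(np.float32))])
k=(S[:,2]>.085)&(S[:,2]<.11)&(abs(S[:,0]-.557)<.06)&(abs(S[:,1]+.206)<.07); q=S[k]; print(k.sum(),q.mean(0).round(4),[np.round(x,3) for x in cv2.minAreaRect(q[:,:2].astype(np.float32))])
E
```

```text
148 [0.5583 0.2332 0.0944] [array([0.558, 0.236]), array([0.016, 0.113]), np.float64(6.802)]
199 [ 0.5538 -0.2054  0.0939] [array([ 0.555, -0.205]), array([0.016, 0.111]), np.float64(5.115)]
```

View pics/w2.png

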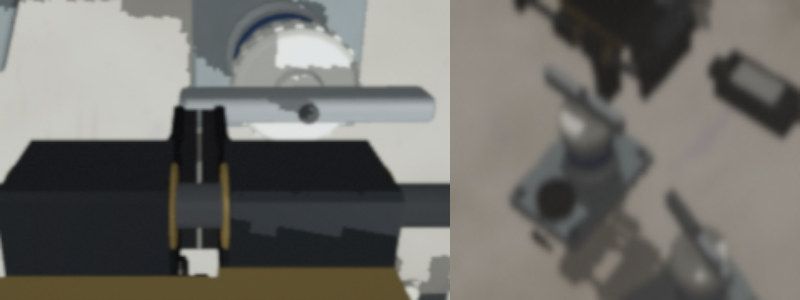

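The fingertip seems to lie behind the bar (on its +x side) or above it, so I'm checking the fingertip position in the depth clouds against the reported TCP.

```bash
python3 - <<'E'
from h import *
s=monitor.read_state(); print(s["ee_pos"],s["eef_rot"])
for n in ("scene","top","wrist"):
    c=cams.camera(n); np.savez(f"{n}1.npz",**c); S=cloud(c).reshape(-1,3); px=c["pixels"].reshape(-1,3)
    k=(abs(S[:,0]-.56)<.08)&(abs(S[:,1]-.19)<.04)&(S[:,2]>.075)&(S[:,2]<.125)
    if n=="wrist": print("wrist cam",c["T"].round(3).tolist(),c["vfov"])
    for z0 in np.arange(.075,.125,.01):
        for lab,m in (("dark",px.max(1)<60),("light",px.max(1)>=90)):
            q=S[k&m&(S[:,2]>=z0)&(S[:,2]<z0+.01)]
            if len(q)>2: print(n,round(z0,3),lab,len(q),"x",q[:,0].min().round(3),q[:,0].max().round(3),"y",q[:,1].min().round(3),q[:,1].max().round(3))
E
```

```text
[0.5596578  0.18879524 0.08489411] [-5.32981961e-02  9.98578639e-01  5.55159040e-05  2.28648357e-05]
scene 0.075 light 7 x 0.543 0.571 y 0.186 0.228
scene 0.085 light 9 x 0.563 0.57 y 0.181 0.225
scene 0.095 light 27 x 0.557 0.57 y 0.182 0.229
wrist cam [[-0.108, -0.947, -0.302, 0.476], [0.994, -0.103, -0.032, 0.179], [-0.001, -0.304, 0.953, 0.287], [0.0, 0.0, 0.0, 1.0]] 70.05179947562556
wrist 0.075 light 256 x 0.55 0.562 y 0.18 0.23
wrist 0.085 light 1021 x 0.554 0.569 y 0.18 0.23
wrist 0.095 light 61 x 0.558 0.567 y 0.182 0.23
wrist 0.115 light 6 x 0.547 0.549 y 0.179 0.195
```

```bash
python3 - <<'E'
from h import *
c=dict(np.load("wrist1.npz")); P=cloud(c)
for u in (268,274,280,287,293):
    print(u,[(v,P[v,u].round(3).tolist(),c["pixels"][v,u].max()) for v in (236,240,246,252,260,270)])
def proj(c,X):
    f,cx,cy=K(c); q=np.linalg.inv(c["T"])@np.r_[X,1]; return np.round([cx+f*q[0]/-q[2],cy-f*q[1]/-q[2]],1)
T=monitor.read_state()["ee_pos"]
for n in ("wrist","scene","top"): c=dict(np.load(n+"1.npz")); print(n,proj(c,T),proj(c,T+[0,0,.05]))
c=dict(np.load("scene1.npz")); P=cloud(c); g=c["pixels"].max(2)
for v in range(112,142,3): print(v,[(int(g[v,u]),*P[v,u].round(2).tolist()) for u in range(226,244,4)])
E
```

```text
268 [(236, [0.562, 0.18, 0.083], np.uint8(122)), (240, [0.562, 0.18, 0.092], np.uint8(115)), (246, [0.549, 0.18, 0.129], np.uint8(13)), (252, [0.549, 0.181, 0.136], np.uint8(15)), (260, [0.549, 0.181, 0.147], np.uint8(14)), (270, [0.551, 0.181, 0.153], np.uint8(20))]
274 [(236, [0.56, 0.184, 0.088], np.uint8(90)), (240, [0.561, 0.184, 0.093], np.uint8(135)), (246, [0.551, 0.184, 0.125], np.uint8(57)), (252, [0.55, 0.184, 0.134], np.uint8(24)), (260, [0.55, 0.184, 0.143], np.uint8(25)), (270, [0.55, 0.184, 0.154], np.uint8(25))]
280 [(236, [0.559, 0.188, 0.088], np.uint8(91)), (240, [0.56, 0.189, 0.094], np.uint8(135)), (246, [0.55, 0.187, 0.126], np.uint8(100)), (252, [0.55, 0.187, 0.134], np.uint8(83)), (260, [0.549, 0.187, 0.144], np.uint8(72)), (270, [0.553, 0.188, 0.147], np.uint8(61))]
287 [(236, [0.559, 0.194, 0.087], np.uint8(92)), (240, [0.559, 0.193, 0.093], np.uint8(136)), (246, [0.549, 0.191, 0.126], np.uint8(50)), (252, [0.549, 0.191, 0.135], np.uint8(22)), (260, [0.549, 0.191, 0.144], np.uint8(26)), (270, [0.55, 0.191, 0.154], np.uint8(23))]
293 [(236, [0.559, 0.198, 0.0
[... 887 characters left out ...]
.21), (51, 0.53, 0.15, 0.22), (73, 0.57, 0.18, 0.17), (58, 0.53, 0.11, 0.24)]
127 [(137, 0.65, 0.34, 0.0), (40, 0.53, 0.16, 0.2), (41, 0.55, 0.18, 0.17), (50, 0.53, 0.13, 0.22), (62, 0.68, 0.3, 0.0)]
130 [(143, 0.63, 0.33, 0.0), (57, 0.55, 0.19, 0.15), (35, 0.55, 0.18, 0.16), (79, 0.57, 0.18, 0.14), (94, 0.53, 0.12, 0.21)]
133 [(111, 0.56, 0.24, 0.1), (71, 0.55, 0.19, 0.14), (35, 0.55, 0.18, 0.14), (85, 0.57, 0.18, 0.13), (141, 0.66, 0.28, 0.0)]
136 [(72, 0.56, 0.23, 0.1), (104, 0.57, 0.23, 0.09), (63, 0.55, 0.18, 0.13), (141, 0.64, 0.28, -0.0), (144, 0.65, 0.27, 0.0)]
139 [(77, 0.56, 0.23, 0.08), (84, 0.56, 0.21, 0.09), (115, 0.56, 0.2, 0.1), (137, 0.63, 0.26, 0.01), (145, 0.64, 0.25, 0.0)]
```

```bash
python3 - <<'E'
from h import *
c=dict(np.load("scene0.npz")); P=cloud(c).reshape(-1,3)
k=(abs(P[:,0]-.273)<.1)&(abs(P[:,1]-.562)<.1)&(P[:,2]>.08)&(P[:,2]<.4)
q=P[k]; q=q[np.argsort(q[:,2])]; print(q[:12].round(3).tolist())
E
python3 -m crank '{"steps":[[[-0.5,-0.05,0.8],[0,0,0]],[[-0.5,-0.05,0.8],[0,0,0]],[[0,0,0.4],[0,0,0]],[[0,0,0],[0,0,0]],[[0,0,0],[0,0,0]],[[0,0,0],[0,0,0]],[[0,0,0],[0,0,0]],[[0,0,0],[0,0,0]]]}' 87
python3 - <<'E'
from h import *
c=cams.camera("wrist"); cv2.imwrite("pics/w3.png",c["pixels"]); np.savez("wrist2.npz",**c); local("A")
E
```

```text
[[0.327, 0.661, 0.091], [0.322, 0.658, 0.091], [0.333, 0.662, 0.104], [0.261, 0.515, 0.224], [0.258, 0.515, 0.226], [0.26, 0.516, 0.228], [0.257, 0.515, 0.231], [0.258, 0.515, 0.234], [0.259, 0.511, 0.235], [0.262, 0.517, 0.241], [0.257, 0.509, 0.241], [0.258, 0.515, 0.241]]
time: 5.07
ee_pos: [0.5344, 0.1861, 0.1338]
eef_rot: [-0.053, 0.999, -0.0, -0.001]
ft_force: [-1.1, 0.3, -0.2]
width: 0.0459
grip_force: 0.0
t 5.12 local mm [-31.36 -43.88 133.92] F local [-0.1   0.05  0.37]
```

View pics/w3.png

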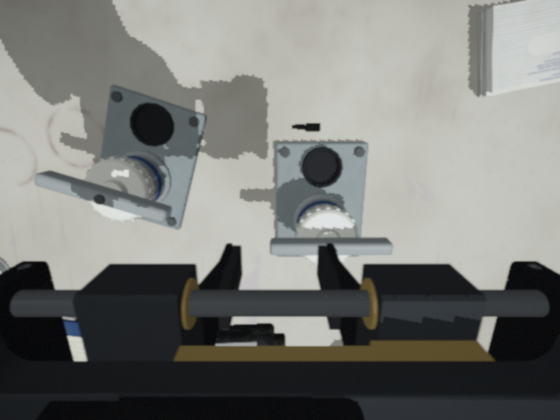

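```bash
python3 - <<'E'
from h import *
c=dict(np.load("wrist2.npz")); P=cloud(c)
for u in (232,236,326,330):
    print(u,[(v,P[v,u].round(4).tolist()) for v in range(238,256,3)])
print([(v,P[v,150].round(3).tolist()) for v in (258,264,270,280,300)])
E
```

```text
232 [(238, [0.6005, 0.1344, -0.0003]), (241, [0.6045, 0.1346, -0.0005]), (244, [0.5262, 0.1565, 0.175]), (247, [0.5269, 0.1569, 0.1776]), (250, [0.5277, 0.1573, 0.1797]), (253, [0.5273, 0.1579, 0.1843])]
236 [(238, [0.5999, 0.1392, -0.0002]), (241, [0.6041, 0.1394, -0.0008]), (244, [0.6078, 0.1398, -0.0001]), (247, [0.5273, 0.159, 0.1762]), (250, [0.5274, 0.1596, 0.1799]), (253, [0.527, 0.1602, 0.1845])]
326 [(238, [0.5548, 0.2306, 0.0813]), (241, [0.555, 0.2297, 0.0879]), (244, [0.5563, 0.2293, 0.0916]), (247, [0.5218, 0.2114, 0.1757]), (250, [0.5217, 0.2107, 0.1802]), (253, [0.5221, 0.2103, 0.1833])]
330 [(238, [0.5544, 0.2343, 0.0813]), (241, [0.5542, 0.233, 0.0889]), (244, [0.5197, 0.2134, 0.1757]), (247, [0.5201, 0.2129, 0.1791]), (250, [0.5194, 0.2119, 0.1846]), (253, [0.5206, 0.2119, 0.1861])]
[(258, [0.638, 0.035, -0.0]), (264, [0.502, 0.139, 0.248]), (270, [0.501, 0.141, 0.253]), (280, [0.501, 0.144, 0.259]), (300, [0.501, 0.147, 0.268])]
```

The fingers really end 40 mm above the reported TCP: at the start 0.224 against 0.182, now 0.174 against 0.134. The body's spacing behind the finger ends matches the spec. So true tip z is reported z + 0.040, and I'll use that.

```bash
python3 -m crank '{"steps":[[[0,0,0],[0,0,0]],[[0,0,0],[0,0,0]],[[0,0,0],[0,0,0]],[[0,0,0],[0,0,0]],[[0,0,0],[0,0,0]],[[0,0,-0.8],[0,0,0]],[[0,0,-0.8],[0,0,0]],[[0,0,-0.8],[0,0,0]],[[0,0,-0.8],[0,0,0]],[[0,0,-0.5],[0,0,0]]]}' 0 20
python3 -m crank '{"steps":[[[0.2,0.02,0],[0,0,0]],[[0.2,0.02,0],[0,0,0]],[[0,0,0],[0,0,0]]]}' | tail -2
python3 - <<'E'
from h import *
local("A"); c=cams.camera("wrist"); P=cloud(c)
for u in (275,285): print(u,[(v,P[v,u].round(4).tolist()) for v in range(226,256,3)])
E
```

```text
time: 5.95
ee_pos: [0.5337, 0.186, 0.0404]
eef_rot: [-0.053, 0.999, -0.0, -0.001]
ft_force: [-0.5, -0.0, -0.3]
width: 0.0028
grip_force: 0.0
width: 0.0005
grip_force: 0.0
t 6.2 local mm [-19.12 -43.62  43.7 ] F local [-0.28  0.47  0.3 ]
275 [(226, [0.5537, 0.1839, 0.0088]), (229, [0.5569, 0.1842, 0.0077]), (232, [0.5594, 0.1845, 0.0081]), (235, [0.5617, 0.1847, 0.0093]), (238, [0.5647, 0.185, 0.0088]), (241, [0.5679, 0.1853, 0.0078]), (244, [0.5711, 0.1857, 0.0069]), (247, [0.5366, 0.1832, 0.0867]), (250, [0.5369, 0.1832, 0.09]), (253, [0.5364, 0.1833, 0.0948])]
285 [(226, [0.5519, 0.1922, 0.011]), (229, [0.5546, 0.1925, 0.011]), (232, [0.5578, 0.1929, 0.0099]), (235, [0.5605, 0.1932, 0.0099]), (238, [0.5627, 0.1934, 0.0112]), (241, [0.5658, 0.1938, 0.0104]), (244, [0.5684, 0.194, 0.0109]), (247, [0.536, 0.189, 0.0866]), (250, [0.5366, 0.189, 0.0894]), (253, [0.5364, 0.1889, 0.0936])]
```

```bash
for i in 1 2 3; do python3 -m crank '{"steps":[[[0.04,0.004,-0.04],[0,0,0]],[[0.02,0.002,0],[0,0,0]],[[0,0,0],[0,0,0]]]}' >/dev/null; python3 -c "
from h import *
local('A')"; done
```

```text
t 6.5 local mm [-19.25 -43.67  41.87] F local [-0.78  1.33  0.39]
t 6.75 local mm [-18.03 -43.76  40.39] F local [-0.09 -0.24 -0.01]
t 7.0 local mm [-16.63 -43.74  39.24] F local [-0.3  -0.56  0.5 ]
```

```bash
for i in 1 2 3; do python3 -m crank '{"steps":[[[0.03,0.003,0],[0,0,0]],[[0,0,0],[0,0,0]],[[0,0,0],[0,0,0]]]}' >/dev/null; python3 -c "
from h import *
local('A')"; done
```

```text
t 7.25 local mm [-16.29 -43.83  39.19] F local [-3.2   0.01  0.36]
t 7.5 local mm [-15.94 -43.87  39.16] F local [-5.94 -1.38  2.95]
t 7.75 local mm [-15.63 -43.89  39.12] F local [-8.23 -1.52  4.57]
```

Vessel A resists: force rises at about 7 N/mm to 8 N, which is just the bar's own spring, so its cap is tight. Backing off and going to B.

```bash
python3 -m crank '{"steps":[[[-0.8,-0.08,0],[0,0,0]],[[0,0,1],[0,0,0]],[[0,0,1],[0,0,0]],[[0,0,0],[0,0,0]]]}' >/dev/null;  python3 -c "
from h import *
go('B',-.028,-.045,.040)"
```

```text
t 8.08 pos [0.5343 0.1871 0.0943] d units [-1.39 -7.7  -2.17] yaw 96.1 turn units -3.52 tilt [0.007 0.003] F [-0.37  0.5   0.96] w 0.0006
```

```bash
python3 -m crank '{"steps":[[[-0.2,-0.96,0],[0,0,-0.44]],[[-0.2,-0.96,0],[0,0,-0.44]],[[-0.2,-0.96,0],[0,0,-0.44]],[[-0.2,-0.96,0],[0,0,-0.44]],[[-0.2,-0.96,0],[0,0,-0.44]],[[-0.2,-0.96,0],[0,0,-0.44]],[[-0.1,-0.96,0],[0,0,-0.44]],[[-0.1,-0.96,0],[0,0,-0.44]],[[0,0,0],[0,0,0]]]}' >/dev/null;  python3 -c "
from h import *
go('B',-.028,-.045,.040);local('B')"
```

```text
t 8.83 pos [ 0.4957 -0.0122  0.0896] d units [ 0.15  0.27 -1.98] yaw 77.9 turn units 0.11 tilt [ 0.    -0.001] F [-0.83  0.09  0.24] w 0.0003
t 8.83 local mm [-30.45 -52.36  89.56] F local [-0.83 -0.07  0.24]
```

```bash
python3 -m crank '{"steps":[[[0.05,0.29,-0.4],[0,0,0.1]],[[0,0,-0.8],[0,0,0]],[[0,0,-0.8],[0,0,0]],[[0.2,-0.04,0],[0,0,0]],[[0.12,-0.024,0],[0,0,0]],[[0,0,0],[0,0,0]],[[0,0,0],[0,0,0]]]}' >/dev/null;  python3 -c "
from h import *
local('B')"; for i in 1 2 3; do python3 -m crank '{"steps":[[[0.03,-0.006,0],[0,0,0]],[[0.02,-0.004,0],[0,0,0]],[[0,0,0],[0,0,0]]]}' >/dev/null; python3 -c "
from h import *
local('B')"; done
```

```text
t 9.42 local mm [-22.15 -38.28  40.32] F local [ 0.86 -0.38  0.1 ]
t 9.67 local mm [-21.5  -38.61  39.87] F local [ 0.2  -0.54 -0.63]
t 9.92 local mm [-20.47 -38.74  39.45] F local [-0.71 -0.04  0.54]
t 10.17 local mm [-19.21 -38.76  39.37] F local [-0.31 -0.05 -0.32]
```

```bash
python3 -m crank '{"steps":[[[-0.05,-0.245,0],[0,0,0]],[[0.03,-0.006,0],[0,0,0]],[[0.02,-0.004,0],[0,0,0]],[[0,0,0],[0,0,0]],[[0,0,0],[0,0,0]]]}' >/dev/null;  python3 -c "
from h import *
local('B')"; for i in 1 2 3 4; do python3 -m crank '{"steps":[[[0.03,-0.006,0],[0,0,0]],[[0,0,0],[0,0,0]],[[0,0,0],[0,0,0]]]}' >/dev/null; python3 -c "
from h import *
local('B')"; done
```

```text
t 10.58 local mm [-18.43 -45.31  39.17] F local [-0.9  -1.86  0.17]
t 10.83 local mm [-18.05 -45.29  39.12] F local [-4.66 -2.74  1.76]
t 11.08 local mm [-17.77 -45.29  39.05] F local [-8.06 -2.91  4.  ]
t 11.33 local mm [-17.47 -45.32  39.01] F local [-8.81 -3.64  6.69]
t 11.58 local mm [-17.16 -45.33  38.99] F local [-12.17  -2.66   8.03]
```

B also climbs, to 12 N with no give: tight. On to C.

```bash
python3 -m crank '{"steps":[[[-0.8,0.16,0],[0,0,0]],[[0,0,1],[0,0,0]],[[0,0,1],[0,0,0]],[[0,0,0],[0,0,0]]]}' >/dev/null;  python3 -c "
from h import *
go('C',-.030,-.045,.040)"
```

```text
t 11.92 pos [ 0.4955 -0.0035  0.0939] d units [ 1.41 -9.99 -2.16] yaw 79.0 turn units 3.11 tilt [0.007 0.002] F [1.66 0.27 0.27] w 0.0005
```

```bash
python3 -m crank '{"steps":[[[0.12,-1,0],[0,0,0.31]],[[0.12,-1,0],[0,0,0.31]],[[0.12,-1,0],[0,0,0.31]],[[0.12,-1,0],[0,0,0.31]],[[0.12,-1,0],[0,0,0.31]],[[0.12,-1,0],[0,0,0.31]],[[0.12,-1,0],[0,0,0.31]],[[0.12,-1,0],[0,0,0.31]],[[0.12,-1,0],[0,0,0.31]],[[0.12,-0.9,0],[0,0,0.31]]]}' >/dev/null; python3 -m crank '{"steps":[[[0,0,0],[0,0,0]],[[0,0,0],[0,0,0]]]}' >/dev/null;  python3 -c "
from h import *
go('C',-.028,-.045,.040);local('C')"
```

```text
t 12.92 pos [ 0.5225 -0.2528  0.0892] d units [ 0.41 -0.01 -1.97] yaw 94.4 turn units 0.04 tilt [ 0.    -0.001] F [-0.08  0.79 -0.16] w 0.0002
t 12.92 local mm [-38.14 -43.86  89.16] F local [-0.02  0.79 -0.16]
```

```bash
python3 -m crank '{"steps":[[[0,0,-0.7],[0,0,0]],[[0,0,-0.7],[0,0,0]],[[0,0,-0.57],[0,0,0]],[[0.3,0.024,0],[0,0,0]],[[0.34,0.027,0],[0,0,0]],[[0,0,0],[0,0,0]],[[0,0,0],[0,0,0]]]}' >/dev/null;  python3 -c "
from h import *
local('C')"; for i in 1 2 3 4; do python3 -m crank '{"steps":[[[0.03,0.0024,0],[0,0,0]],[[0.03,0.0024,0],[0,0,0]],[[0,0,0],[0,0,0]]]}' >/dev/null; python3 -c "
from h import *
local('C')"; done
```

```text
t 13.5 local mm [-20.52 -42.37  41.17] F local [0.07 0.2  0.5 ]
t 13.75 local mm [-20.41 -42.78  40.57] F local [-0.81 -1.   -0.53]
t 14.0 local mm [-18.98 -42.68  40.2 ] F local [-0.45  0.46 -0.47]
t 14.25 local mm [-18.05 -42.81  40.05] F local [-3.16 -0.11  1.81]
t 14.5 local mm [-16.42 -43.    40.08] F local [-3.81 -0.71  2.12]
```

Force stays at about 3.5 N while the bar moves, so C is the loose one. I'll keep opening it.

```bash
for i in 1 2; do python3 -m crank '{"steps":[[[0.06,0.005,0],[0,0,0]],[[0.06,0.005,0],[0,0,0]],[[0,0,0],[0,0,0]]]}' >/dev/null; python3 -c "
from h import *
local('C')"; done
cat >> h.py <<'E'
def bar(name,n):
    c=cams.camera(n); S=cloud(c); hs=c["pixels"].max(2); x,y,a=V[name]
    q=S[(S[...,2]>.084)&(S[...,2]<.101)&(np.hypot(S[...,0]-x,S[...,1]-y)<.062)&(hs>60)]
    rc=cv2.minAreaRect(q[:,:2].astype(np.float32)); d=np.linalg.svd(q[:,:2]-q[:,:2].mean(0))[2][0] if len(q)<2500 else cv2.PCACompute(q[:,:2].astype(np.float32),None)[1][0]
    print(n,name,len(q),"centre",np.round(rc[0],4),np.round(rc[1],3),"rect",round(rc[2],1),"pca yaw",round(np.degrees(np.arctan2(d[1],d[0]))%180-90,2))
E
python3 -c "
from h import *
bar('C','top');bar('C','scene');bar('C','wrist')"
```

```text
t 14.75 local mm [-13.01 -43.15  40.09] F local [-3.16 -2.51  0.73]
t 15.0 local mm [ -9.81 -43.01  40.12] F local [-2.29 -2.7   0.97]
top C 54 centre [ 0.5515 -0.1898] [0.012 0.073] rect 18.3 pca yaw 18.48
scene C 98 centre [ 0.5462 -0.2045] [0.021 0.107] rect 3.9 pca yaw 7.02
wrist C 1721 centre [ 0.5454 -0.2068] [0.019 0.106] rect 3.0 pca yaw 4.12
```

```bash
python3 - <<'E'
from h import *
a=cams.camera("wrist")["pixels"][100:300,120:420]; c=cams.camera("top"); b=c["pixels"][150:250,280:370]
cv2.imwrite("pics/w4.png",np.hstack([cv2.resize(a,(450,300)),cv2.resize(b,(330,300))]))
local('C')
E
```

```text
t 15.25 local mm [ -9.98 -42.75  40.14] F local [-2.5  -3.8   0.32]
```

View pics/w4.png

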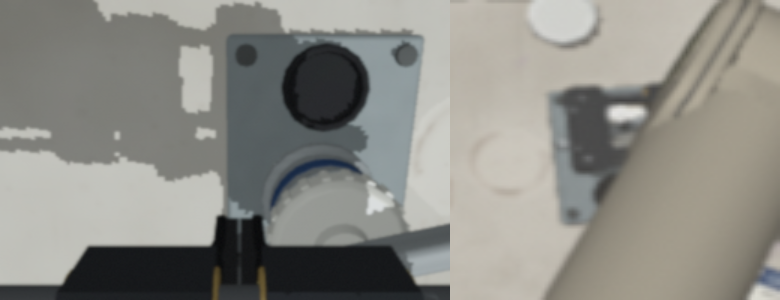

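Wrist view: the bar's free end (430,240) has clearly rotated counterclockwise, and the top view is mostly covered by the arm. I'll push 3 mm more, back off and measure.

```bash
python3 -m crank '{"steps":[[[0.06,0.005,0],[0,0,0]],[[0.06,0.005,0],[0,0,0]],[[0,0,0],[0,0,0]]]}' >/dev/null; python3 -c "
from h import *
local('C')"
python3 -m crank '{"steps":[[[-0.6,-0.05,0],[0,0,0]],[[-0.8,-0.06,0.9],[0,0,0]],[[-0.8,0.4,0.9],[0,0,0]],[[-0.8,0.8,0.5],[0,0,0]],[[0,0.8,0],[0,0,0]],[[0,0,0],[0,0,0]],[[0,0,0],[0,0,0]]]}' >/dev/null;python3 -c "
from h import *
local('C');bar('C','top');bar('C','scene');bar('C','wrist');bar('B','scene');bar('A','scene')"
```

```text
t 15.5 local mm [ -6.8  -42.47  40.11] F local [-2.38 -1.72 -0.53]
t 16.08 local mm [-76.65  12.36  98.22] F local [ 0.26  0.68 -0.08]
top C 70 centre [ 0.5466 -0.1811] [0.012 0.054] rect 23.4 pca yaw 25.26
scene C 51 centre [ 0.5565 -0.2191] [0.016 0.08 ] rect 31.3 pca yaw 24.42
wrist C 0 centre [0. 0.] [0. 0.] rect 0.0 pca yaw -90.0
scene B 161 centre [0.5333 0.0374] [0.113 0.015] rect 78.7 pca yaw -11.7
scene A 52 centre [0.5628 0.2035] [0.015 0.045] rect 10.5 pca yaw 16.58h.py:25: RuntimeWarning: Mean of empty slice.
  rc=cv2.minAreaRect(q[:,:2].astype(np.float32)); d=np.linalg.svd(q[:,:2]-q[:,:2].mean(0))[2][0] if len(q)<2500 else cv2.PCACompute(q[:,:2].astype(np.float32),None)[1][0]
  ret = um.true_divide(
```

```bash
cat >> h.py <<'E'
def flag(n):
    c=cams.camera(n); S=cloud(c); h=cv2.cvtColor(c["pixels"],cv2.COLOR_BGR2HSV)
    m=(((h[...,0]<8)|(h[...,0]>172))&(h[...,1]>140)&(h[...,2]>60))&(np.hypot(S[...,0]-.57,S[...,1]+.416)<.06)
    q=S[m]
    if len(q)==0: return print(n,"none")
    for lo,hi in ((-.01,.02),(.02,.053),(.053,.08)):
        p=q[(q[:,2]>=lo)&(q[:,2]<hi)]
        if len(p): print(n,lo,hi,len(p),"mid",((p.min(0)+p.max(0))/2).round(4),"size",np.ptp(p,axis=0).round(3),"mean",p.mean(0).round(4))
E
python3 -m crank '{"steps":[[[0.2,-1,0.5],[0,0,0]],[[0.2,-1,0.5],[0,0,0]],[[0.2,-1,0],[0,0,0]],[[0.2,-1,0],[0,0,0]],[[0.2,-1,0],[0,0,0]],[[0.2,-1,0],[0,0,0]],[[0.2,-1,0],[0,0,0]],[[0.2,-1,0],[0,0,0]],[[0,-1,0],[0,0,0]],[[0,0,0],[0,0,0]]]}' 60 >/dev/null; python3 -c "
from h import *
local('C');bar('C','top');bar('C','scene');bar('A','top');bar('B','top'); flag('top');flag('scene');flag('wrist'); s=monitor.read_state();print(s['ee_pos'],s['joint_positions'].round(2),s['width'])"
```

```text
t 17.17 local mm [ -59.11 -222.64  121.64] F local [-0.71 -1.2   1.05]
top C 161 centre [ 0.5572 -0.2066] [0.012 0.109] rect 22.7 pca yaw 22.47
scene C 216 centre [ 0.5543 -0.2042] [0.018 0.109] rect 22.0 pca yaw 22.53
top A 170 centre [0.5619 0.2343] [0.013 0.11 ] rect 6.0 pca yaw 6.17
top B 164 centre [0.536  0.0331] [0.108 0.012] rect 78.3 pca yaw -11.47
top none
scene -0.01 0.02 22 mid [ 0.566  -0.416   0.0125] size [0.017 0.018 0.015] mean [ 0.565  -0.4167  0.0108]
scene 0.02 0.053 1 mid [ 0.5641 -0.4135  0.0204] size [0. 0. 0.] mean [ 0.5641 -0.4135  0.0204]
scene 0.053 0.08 22 mid [ 0.5674 -0.417   0.0719] size [0.012 0.011 0.012] mean [ 0.5671 -0.417   0.0728]
wrist -0.01 0.02 291 mid [ 0.567  -0.4189  0.0116] size [0.024 0.024 0.017] mean [ 0.5643 -0.4193  0.009 ]
wrist 0.02 0.053 89 mid [ 0.5652 -0.4181  0.0326] size [0.004 0.01  0.023] mean [ 0.5644 -0.4186  0.0318]
wrist 0.053 0.08 326 mid [ 0.5668 -0.4187  0.0646] size [0.017 0.016 0.019] mean [ 0.5649 -0.4189  0.0695]
[ 0.51885047 -0.42584615  0.12265913] [ 0.24  0.51  0.53  1.43 -0.26  1.28  2.45] 0.06002118609229404
```

C's bar now stands at 22.6°, against 4.6° at first: opened about 18°, which counts as about 20. A and B are unchanged at 6.0° and -11.5°. Next, the marker.

```bash
python3 -m crank '{"steps":[[[0.8,0.1,0],[0,0,0]],[[0.8,0.1,0],[0,0,0]],[[0.37,0.11,0],[0,0,0]],[[0,0,-0.8],[0,0,0]],[[0,0,0],[0,0,0]],[[0,0,0],[0,0,0]]]}' 50 >/dev/null; python3 -c "
from h import *
flag('wrist'); s=monitor.read_state();print(s['time'],s['ee_pos'],s['joint_positions'].round(2),s['width'],s['eef_rot'])"
```

```text
wrist -0.01 0.02 337 mid [ 0.5664 -0.4191  0.0116] size [0.022 0.025 0.016] mean [ 0.5645 -0.4194  0.0088]
wrist 0.02 0.053 69 mid [ 0.5651 -0.4185  0.0305] size [0.004 0.01  0.021] mean [ 0.5644 -0.4186  0.0299]
wrist 0.053 0.08 420 mid [ 0.5673 -0.4186  0.0651] size [0.017 0.017 0.018] mean [ 0.5659 -0.4188  0.0699]
18.0667 [ 0.56700284 -0.41902097  0.10284385] [ 0.23  0.6   0.51  1.34 -0.29  1.28  2.4 ] 0.04981972585642354 [-3.92699768e-02  9.99228544e-01  1.46242155e-04 -4.05290738e-04]
```

```bash
python3 -m crank '{"steps":[[[0,0,-0.9],[0,0,0]],[[0,0,-0.9],[0,0,0]],[[0,0,-0.9],[0,0,0]],[[0,0,-0.8],[0,0,0]],[[0,0,-0.5],[0,0,0]],[[0,0,0],[0,0,0]],[[0,0,0],[0,0,0]]]}'
python3 -m crank '{"steps":[[[0,0,0],[0,0,0]],[[0,0,0],[0,0,0]],[[0,0,0],[0,0,0]],[[0,0,0],[0,0,0]],[[0,0,0],[0,0,0]],[[0,0,0],[0,0,0]],[[0,0,0],[0,0,0]]]}' 0 12
```

```text
time: 18.65
ee_pos: [0.5676, -0.4194, 0.0034]
eef_rot: [-0.039, 0.999, -0.0, 0.0]
ft_force: [0.2, -0.8, 0.9]
width: 0.0503
grip_force: 0.0
time: 19.23
ee_pos: [0.5678, -0.4191, 0.0029]
eef_rot: [-0.039, 0.999, 0.0, 0.0]
ft_force: [-0.2, 0.8, 2.1]
width: 0.0192
grip_force: 12.0
```

```bash
python3 -m crank '{"steps":[[[0,0,0.6],[0,0,0]],[[0,0,0.9],[0,0,0]],[[-0.3,0.4,0.9],[0,0,0]],[[-0.3,1,0.6],[0,0,0]],[[-0.35,1,0],[0,0,0]],[[-0.35,1,0],[0,0,0]],[[-0.35,1,0],[0,0,0]],[[-0.35,1,0],[0,0,0]],[[-0.35,1,0],[0,0,0]],[[-0.35,1,0],[0,0,0]]]}' >/dev/null
python3 -m crank '{"steps":[[[-0.15,0.8,0],[0,0,0]],[[0,0,0],[0,0,0]],[[0,0,0],[0,0,0]]]}' 
python3 - <<'E'
from h import *
go('C',-.06,0,.0); 
for n in ("top","wrist","scene"):
    c=cams.camera(n); np.savez(n+"3.npz",**c); S=cloud(c); g=c["pixels"].max(2)
    k=(np.hypot(S[...,0]-.497,S[...,1]+.211)<.035)&(S[...,2]<.025)&(g<60)
    m=k.astype(np.uint8); nn,lab,st,ce=cv2.connectedComponentsWithStats(m); 
    if nn>1:
        i=1+st[1:,4].argmax(); q=S[lab==i]; print(n,len(q),cv2.minEnclosingCircle(q[:,:2].astype(np.float32)),q.mean(0).round(4))
    h=cv2.cvtColor(c["pixels"],cv2.COLOR_BGR2HSV); m=(((h[...,0]<8)|(h[...,0]>172))&(h[...,1]>140)&(h[...,2]>60))&(np.hypot(S[...,0]-.497,S[...,1]+.211)<.06)
    q=S[m]
    if len(q): print(n,"flag",len(q),[(round(lo,3),p.mean(0).round(4).tolist(),len(p)) for lo in np.arange(q[:,2].min(),q[:,2].max(),.015) for p in [q[(q[:,2]>=lo)&(q[:,2]<lo+.015)]] if len(p)])
cv2.imwrite("pics/w5.png",np.load("wrist3.npz")["pixels"])
E
```

```text
time: 20.32
ee_pos: [0.4968, -0.2132, 0.0788]
eef_rot: [-0.04, 0.999, 0.0, 0.001]
ft_force: [0.4, -0.2, -0.7]
width: 0.0192
grip_force: 12.0
t 20.32 pos [ 0.4968 -0.2132  0.0788] d units [ 0.01  0.1  -3.15] yaw 94.6 turn units -0.0 tilt [0.001 0.   ] F [ 0.4  -0.24 -0.74] w 0.0192
wrist 1369 ((0.4947940707206726, -0.21141193807125092), 0.021447475999593735) [ 0.4926 -0.2117  0.014 ]
wrist flag 2162 [(np.float64(0.011), [0.5077, -0.2144, 0.013], 10), (np.float64(0.026), [0.5316, -0.2137, 0.0339], 3), (np.float64(0.071), [0.4934, -0.2145, 0.0836], 727), (np.float64(0.086), [0.4936, -0.2142, 0.0933], 180), (np.float64(0.101), [0.4938, -0.2146, 0.1088], 173), (np.float64(0.116), [0.4929, -0.2147, 0.12], 68), (np.float64(0.131), [0.491, -0.2162, 0.1412], 606), (np.float64(0.146), [0.4941, -0.2153, 0.1479], 395)]
scene 157 ((0.5000145435333252, -0.21120262145996094), 0.025799015536904335) [ 0.4975 -0.2099  0.0154]
scene flag 30 [(np.float64(0.082), [0.4959, -0.2161, 0.0866], 29), (np.float64(0.097), [0.4924, -0.2124, 0.1004], 1)]
```

View pics/w5.png

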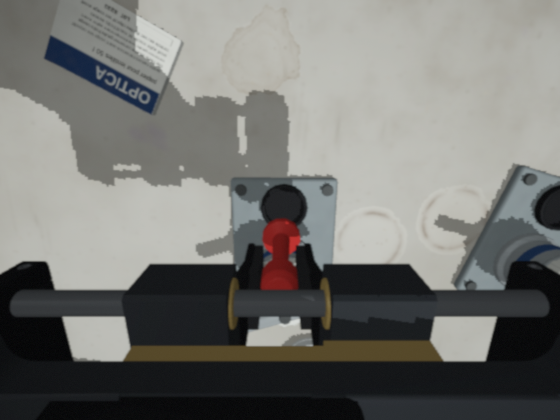

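The marker hangs upright in the fingers, with its foot at (282,232) just in front of the cup at (285,205). The cup centre is at about (0.4975, -0.211). Shifting 2.8 mm and lowering.

```bash
python3 -m crank '{"steps":[[[0.03,0.11,-0.3],[0,0,0]],[[0,0,-0.6],[0,0,0]],[[0,0,-0.6],[0,0,0]],[[0,0,-0.6],[0,0,0]],[[0,0,-0.3],[0,0,0]],[[0,0,0],[0,0,0]],[[0,0,0],[0,0,0]]]}'
python3 -m crank '{"steps":[[[0,0,-0.06],[0,0,0]],[[0,0,-0.04],[0,0,0]],[[0,0,0],[0,0,0]],[[0,0,0],[0,0,0]]]}'
```

```text
time: 21.05
ee_pos: [0.4969, -0.2118, 0.0175]
eef_rot: [-0.039, 0.999, -0.0, -0.0]
ft_force: [0.4, -0.7, 0.5]
width: 0.0193
grip_force: 12.0
time: 21.38
ee_pos: [0.4973, -0.2114, 0.0155]
eef_rot: [-0.039, 0.999, -0.0, 0.0]
ft_force: [-0.2, -0.2, -0.5]
width: 0.019
grip_force: 12.0
```

```bash
python3 -m crank '{"steps":[[[0,0,-0.04],[0,0,0]],[[0,0,0],[0,0,0]],[[0,0,0],[0,0,0]]]}' | sed -n '2p;4p'
python3 -m crank '{"steps":[[[0,0,0],[0,0,0]],[[0,0,0],[0,0,0]],[[0,0,0],[0,0,0]],[[0,0,0],[0,0,0]],[[0,0,0],[0,0,0]],[[0,0,0],[0,0,0]]]}' 44
python3 -m crank '{"steps":[[[0,0,0.5],[0,0,0]],[[0,0,0.8],[0,0,0]],[[0,0,1],[0,0,0]],[[0,0,1],[0,0,0]],[[-0.5,-0.5,1],[0,0,0]],[[-0.5,-1,0.5],[0,0,0]],[[-0.5,-1,0],[0,0,0]],[[0,-1,0],[0,0,0]],[[0,-1,0],[0,0,0]],[[0,-1,0],[0,0,0]]]}'|head -2
python3 - <<'E'
from h import *
for n in 'ABC': bar(n,'top'); bar(n,'scene')
for n in ("top","wrist","scene"):
    c=cams.camera(n); S=cloud(c); h=cv2.cvtColor(c["pixels"],cv2.COLOR_BGR2HSV); m=(((h[...,0]<8)|(h[...,0]>172))&(h[...,1]>140)&(h[...,2]>60))&(np.hypot(S[...,0]-.497,S[...,1]+.211)<.06)
    q=S[m]
    if len(q): print(n,"flag",len(q),[(round(lo,3),p.mean(0).round(4).tolist(),len(p)) for lo in np.arange(q[:,2].min(),q[:,2].max(),.015) for p in [q[(q[:,2]>=lo)&(q[:,2]<lo+.015)]] if len(p)])
    if n=="scene": cv2.imwrite("pics/s6.png",cv2.resize(c["pixels"][170:290,250:410],(800,600)))
E
```

```text
ee_pos: [0.4976, -0.2114, 0.0146]
ft_force: [-0.5, 0.6, 4.2]
time: 22.13
ee_pos: [0.497, -0.2114, 0.014]
eef_rot: [-0.039, 0.999, 0.0, -0.0]
ft_force: [-0.2, 0.5, 0.6]
width: 0.0427
grip_force: 0.0
time: 22.97
ee_pos: [0.4595, -0.3501, 0.1355]
top A 168 centre [0.5619 0.2342] [0.012 0.11 ] rect 6.5 pca yaw 6.44
scene A 0 centre [0. 0.] [0. 0.] rect 0.0 pca yaw -90.0
top B 167 centre [0.5359 0.0332] [0.108 0.012] rect 78.3 pca yaw -11.59
scene B 150 centre [0.5344 0.0372] [0.114 0.014] rect 78.1 pca yaw -11.57
top C 170 centre [ 0.5535 -0.2112] [0.075 0.094] rect 54.0 pca yaw 25.98
scene C 47 centre [ 0.5339 -0.1848] [0.063 0.069] rect 86.7 pca yaw 9.96
top flag 57 [(np.float64(0.012), [0.4988, -0.2051, 0.0184], 29), (np.float64(0.072), [0.5004, -0.2089, 0.082], 25), (np.float64(0.087), [0.5001, -0.211, 0.0875], 3)]
wrist flag 899 [(np.float64(0.01), [0.4959, -0.2142, 0.0187], 395), (np.float64(0.025), [0.4955, -0.2142, 0.0331], 80), (np.float64(0.04), [0.4957, -0.2142, 0.0477], 78), (np.float64(0.055), [0.4944, -0.2163, 0.0634], 45), (np.float64(0.07), [0.4942, -0.2149, 0.0802], 300), (np.float64(0.085), [0.4939, -0.2118, 0.0856], 1)]
scene flag 80 [(np.float64(0.013), [0.4967, -0.2101, 0.0215], 48), (np.float64(0.028), [0.4961, -0.2108, 0.0342], 7), (np.float64(0.073), [0.497, -0.212, 0.0851], 22), (np.float64(0.088), [0.4955, -0.2092, 0.0892], 3)]h.py:25: RuntimeWarning: Mean of empty slice.
  rc=cv2.minAreaRect(q[:,:2].astype(np.float32)); d=np.linalg.svd(q[:,:2]-q[:,:2].mean(0))[2][0] if len(q)<2500 else cv2.PCACompute(q[:,:2].astype(np.float32),None)[1][0]
  ret = um.true_divide(
```

View pics/s6.png

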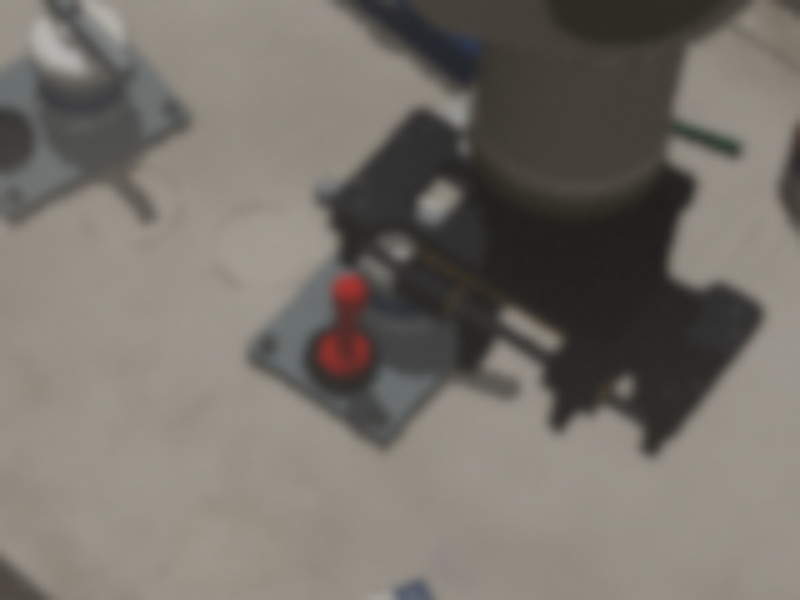

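The marker stands upright in C's cup, foot at (343,355) and knob at (350,292), and the gripper is clear. I'll move away, check C's bar once more and hand in.

```bash
python3 -m crank '{"steps":[[[0,-1,0],[0,0,0]],[[0,-1,0],[0,0,0]],[[0,-0.6,0],[0,0,0]],[[0,0,0],[0,0,0]],[[0,0,0],[0,0,0]],[[0,0,0],[0,0,0]]]}'|head -2
python3 -c "
from h import *
bar('C','top');bar('C','scene')
print(ticket.close_job())"
```

```text
time: 23.92
ee_pos: [0.46, -0.4126, 0.134]
top C 165 centre [ 0.5534 -0.2106] [0.069 0.097] rect 51.2 pca yaw 24.96
scene C 195 centre [ 0.5299 -0.208 ] [0.066 0.095] rect 25.3 pca yaw 27.71
the job is handed in; nothing more can be done
None
```

The loose cap was on the vessel at the robot's right (y ≈ -0.21). I opened it about 18° and left it there; the other two caps held at 8 N and 12 N and did not move. The red marker stands upright in the loose vessel's cup. The job was handed in at about 24 s. A last check of the opened cap's angle was spoiled by the marker, so 18° is from before I placed it.

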